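Lock the completed-forms box at a public office desk

ROBOT

A 6-joint arm with a two-finger parallel gripper is mounted at the origin on the work surface. World frame = base frame: x ahead of the robot, y to its left, z up, the work surface at z = 0. Lengths are in m, angles in degrees, forces in N, time in s.
With the tool pointing down it reaches from about 0.375 to 0.975 m from the base axis. Payload 3.8 kg.
Tool frame: the origin (TCP) lies between the finger pads; the fingertips stand 22 mm ahead of it and the grasp point (between the pads) lies 3 mm ahead of it; z points along the fingers, y is the direction in which the jaws open and shut (so a half turn about z gives the same grasp; the last joint's range is limited). The gripper opens to 88 mm and grips with 3 to 60 N. Pads are 18 mm wide; open, the fingers measure 123 mm over their backs; the gripper's body (75 mm by 187 mm) begins 45 mm behind the grasp point.
Start: joints at [74.662, 15.12, 91.902, -0, 72.978, -2.114], TCP at [0.154, 0.657, 0.236] pointing down, gripper open.
Joint ranges: [-150.88, 150.88], [-54.13, 125.18], [17.81, 147.31], [-75.09, 255.09], [0, 152.58], [-146.25, 146.25]. Speed limits (degrees/s): [147.25, 147.25, 180, 180, 180, 180].

INTERFACE

Orientations are given as a 3x3 rotation matrix whose columns are the frame's x, y, z axes.
In Python, from cell import arm, cams, workorder gives the robot as it stands.
- The arm moves only by the tool jog_arm, never from a script. Its argument "commands" is a list of rows, each an object of numbers: "dx", "dy", "dz": the shift along the tool's x, y, z in cm; "rx", "ry", "rz": the turn, a rotation vector about the tool's x, y, z in rad; "claw": the closure in counts, from 0 (fully open) to 255 (shut). A call has 1 to 8 rows; each row shifts and turns the pose as measured when the row begins, along the tool's axes as they then stand; what a row does not reach is not made up. A row lasts 1/10 s, in which the tool goes at most 50 mm and 8.59 degrees, less where a joint would pass 70% of its speed; a pose out of reach is approached as far as the arm can. A call is refused whole if a number of a shift passes 5 or a number of a turn 0.15, either way. A call with a gripper value outside its range is refused whole. The fingers move at their own pace and stop on an object; "grip_force" is the grip in N (left out, the last holds). Time passes only in rows, so rows that do not move let the fingers close. It gives the time, the measured TCP pose, the force and the opening at its end, in the units of the state.
- arm.sense(): the state, without advancing time (a new reading comes with each control period).
- cams.read_camera(name): name is "scene" or "top"; returns a dict with "image" (384x512x3 uint8, blue, green, red), "z_map" (384x512 float32, m along the optical axis (not along the pixel's ray), 0 where there is no reading), "mtx" (3x3 intrinsics, pixels), "T" (4x4, takes a point from camera to world coordinates). Camera axes: x right, y down, z forward; pixel columns grow to the right and rows downward; lengths in m; the calibration is good to about 2 mm. A picture is of the moment at which its call begins.
- workorder.finish_job(): hands the job in, once; it reports no verdict.
Trained networks look in the newest picture that a camera, given by its name, has taken for a name from the list of things; names that differ only in an ending like _2 or _b are one class to them, and where a whole thing is asked for, a point or a joint stands for the part that bears it (a point fixed in the world has none). Each returns a list of dicts, best first, with "p" (0 to 1); they miss things now and then, are a little off and sometimes report something else, mostly with a low value. They report only what shows in the picture. A call takes as long as a camera call.
- cams.cut_out(camera, query): "region" (384x512 bool, what is visible of it) and "box" ([centre column, centre row, width, height] in pixels, round what is visible of it).
The state is a dict: "clock": time; "q": joint angles; "qd": joint speeds; "joint_torque": joint torques, N m; "position": TCP position; "tool_rot": TCP orientation; "ft_force": force on the tool from outside, world axes, zero at the start; "ft_torque": the same for the moment, N m; "gripper_width": finger opening in m.
Only numpy, scipy, OpenCV 4.12 (cv2) and the standard library are available. Lean on these libraries where they do the work, as an engineer would, in place of code of your own. Each camera call takes 0.05 s, during which the arm holds its last target. There are 200 camera calls.

TASK

Lock the forms box, the one of the two grey boxes that has a long posting slot in its lid: turn the black wing knob on its lid clockwise (seen from above) until it clicks over and its steel tongue lies under the small bridge at the lid's edge, then let go of it. Leave the knob of the other box, which has no slot, as it is.

Things in the scene. Friction and masses are not known exactly. Their poses are not given: they have to be found in the camera images.
- forms_knob (a point): Grip point of the forms box's black wing knob, on its upright axis, 39 mm above the lid. Wing: bar 44 mm long, 14 thick, from 11 to 55 mm above the lid, on a 44 mm disc. Turns with the knob: x along the wing, y across it, z up. Steel tongue under the -x end, 6 mm above the lid. Fixed grey box 160 x 220 mm, lid top 115 mm above the desk, with a dark slot 150 x 14 mm in the lid, 73 mm from the axis.
- forms_lock (a joint): Knob angle (rad): 0 unlocked, as at the start, wing nearly parallel to the slot; grows clockwise seen from above, to the stop at 1.4 (80 degrees), locked, tongue under the steel bridge (10 mm high, 45 mm from the axis, on the side away from the slot). A spring detent resists with up to 0.17 N m, crest at 0.7: let go before, it springs back to 0; past it, it clicks over to 1.4 and stays.
- key_knob (a point): The same point on the identical wing knob of the key box, which must not be turned. The key box is like the forms box (fixed, grey, 115 mm high, with the same bridge) but 160 x 200 mm and its lid is plain, without a slot. The two boxes stand side by side; which is on the left varies.
- key_lock (a joint): Angle of the key box's knob (rad): 0 unlocked, as at the start; same direction, travel and detent as the other. Leave it at 0.

How it is judged (in metres and radians):
At the end, for the whole second after the job is handed in: The forms box's knob has clicked over and rests locked (joint above 1.2 of 1.4 rad) with nothing holding it; the key box's knob is still unlocked (below 0.2 rad) (value of joint forms_lock above 1.2 rad and value of joint key_lock below 0.2 rad); the robot touches nothing.
It fails at once if the key box's knob is turned (more than 0.35 rad) (value of joint key_lock above 0.35 rad).
It also fails if it takes over 32 s, if anything falls off the work surface, if the arm or the gripper's body presses on something with over 40 N, if the wrist force passes 120 N, or if a joint passes its speed limit or range.

## Working session

There is one attempt and no reset: what is moved stays moved. The work goes in short steps, Python scripts to look and compute and a tool call to move; the robot and the scene stay as the last step left them, time stands still between calls to the robot, and variables do not carry over. Pictures are saved under pics/ and viewed, on a budget of 10 in all, crops included, one or two more only if the job needs it, and the job is handed in when it is done.

Besides the shell and the picture viewer there is one more tool, called after "Emit:" by a JSON object that holds its "fn" and its "kwargs", one argument or row to a line. jog_arm: Moves the arm, as the interface text tells. Its arguments: {"type":"object","properties":{"commands":{"type":"array"},"grip_force":{"type":"number"}},"required":["commands"]}

```bash
mkdir -p pics
python3 - <<'E'
from cell import arm,cams
import cv2,numpy as np
s=arm.sense();print(s['clock'],s['position'],s['tool_rot'],s['gripper_width'])
for c in ['top','scene']:
    r=cams.read_camera(c);cv2.imwrite(f'pics/{c}1.png',r['image']);np.savez(f'{c}1.npz',**r)
    for q in ['forms_knob','key_knob']:
        for d in cams.cut_out(c,q)[:3]:
            m=d['region'];v,u=np.nonzero(m&(r['z_map']>0));z=r['z_map'][v,u]
            P=np.linalg.inv(r['mtx'])@np.vstack([u*z,v*z,z]);P=(r['T'][:3,:3]@P).T+r['T'][:3,3]
            print(c,q,d['p'],d['box'],P.shape,np.median(P,0),P.min(0),P.max(0))
E
```

```text
0.0 [0.15424037 0.65644744 0.23421675] [[-9.73489401e-01  2.28731494e-01 -5.38765961e-04]
 [ 2.28732123e-01  9.73487194e-01 -2.07329405e-03]
 [ 5.02541182e-05 -2.14156286e-03 -9.99997706e-01]] 0.08826050286033274
top forms_knob 0.63 [181.4, 218.3, 35.9, 23.3] (399, 3) [0.4475286  0.18684389 0.12768554] [0.42950837 0.1445499  0.11029101] [0.4743099  0.21581    0.17839771]
top key_knob 0.76 [340.7, 205.4, 29.8, 16.9] (290, 3) [ 0.46807396 -0.19471586  0.13140135] [ 0.45169568 -0.240488    0.1120779 ] [ 0.49189728 -0.16894661  0.17570386]
scene forms_knob 0.92 [354.8, 210.6, 42.0, 29.9] (652, 3) [0.45935987 0.18955743 0.14127367] [0.42952872 0.14602483 0.11262607] [0.47520076 0.2142466  0.17077313]
scene key_knob 0.91 [175.4, 171.9, 28.6, 28.2] (548, 3) [ 0.47775951 -0.1915924   0.13903803] [ 0.29664958 -0.29377481 -0.00241759] [ 0.49644414 -0.17090139  0.17140339]
```

View pics/top1.png

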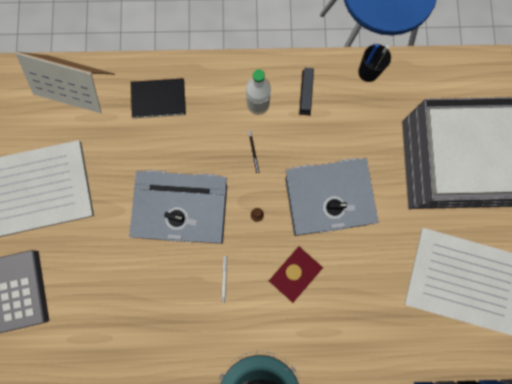

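View pics/scene1.png

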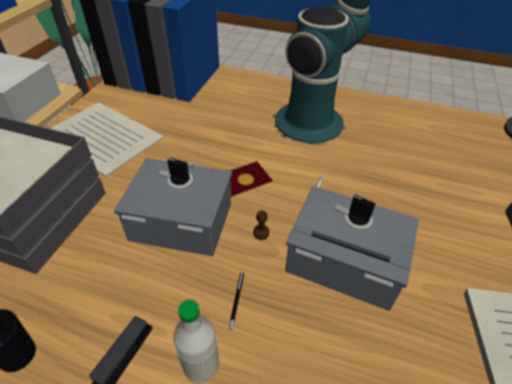

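The top view shows the slotted box at left (slot at about (180,189), knob at about (177,217)). The plain box's knob is at (335,207). The scene view agrees: the slotted box is at right with its knob at (361,210). Next I'll fit the wing's axis and direction.

Run:
```python
import numpy as np,cv2
for c,b in [('top',(150,205,180,245)),('scene',(325,400,180,250))]:
    r=np.load(f'{c}1.npz');z=r['z_map'];v,u=np.mgrid[:384,:512]
    P=np.stack([u*z,v*z,z],-1)@np.linalg.inv(r['mtx']).T@r['T'][:3,:3].T+r['T'][:3,3]
    m=np.zeros(z.shape,bool);m[b[2]:b[3],b[0]:b[1]]=1
    print(c,'cam',r['T'][:3,3])
    g=r['image'].max(-1)
    for lo,hi in [(.16,.175),(.14,.18)]:
        k=m&(P[...,2]>lo)&(P[...,2]<hi)
        xy=P[k][:,:2].astype(np.float32);print(lo,k.sum(),'median z',np.median(P[k][:,2]),'rect',cv2.minAreaRect(xy*1000),'mean',xy.mean(0))
    # disc: bright pixels/ lid
    lid=m&(P[...,2]>.10)&(P[...,2]<.135)&(g>170)
    print('disc bright',lid.sum(),P[lid].mean(0),P[lid].min(0),P[lid].max(0), 'lid z',np.median(P[m&(g<140)&(g>80)][:,2]))
    if c=='top':
        s=np.zeros_like(m);s[180:198,140:220]=1
        k=s&(g<60);xy=P[k][:,:2].astype(np.float32);print('slot',cv2.minAreaRect(xy*1000),np.median(P[k][:,2]))
i=[cv2.resize(cv2.imread('pics/top1.png')[180:250,130:230],None,fx=6,fy=6,interpolation=2)]
cv2.imwrite('pics/crop.png',i[0])
```

```text
top cam [0.33240186 0.00504826 1.26210601]
0.16 114 median z 0.17081898950310392 rect ((452.65240478515625, 194.92919921875), (43.337799072265625, 14.114889144897461), 74.7508316040039) mean [0.45221278 0.1938373 ]
0.14 136 median z 0.17057512260358876 rect ((452.633544921875, 194.5517120361328), (44.05028533935547, 14.132061958312988), 75.52593231201172) mean [0.45156246 0.19299263]
disc bright 5 [0.44177272 0.2061314  0.12018747] [0.43511108 0.17100197 0.11633979] [0.46095093 0.21667467 0.1236807 ] lid z 0.11590109570069695
slot ((526.4366455078125, 189.80154418945312), (143.57298278808594, 8.680508613586426), 84.94060516357422) 0.10261173352578246
scene cam [0.99110521 0.14670459 0.70068802]
0.16 177 median z 0.16743287491854664 rect ((453.80621337890625, 192.8087158203125), (43.6954460144043, 16.09072494506836), 73.53828430175781) mean [0.45598283 0.19297308]
0.14 347 median z 0.16089960922122126 rect ((453.93817138671875, 192.69644165039062), (44.22969436645508, 16.520591735839844), 74.91122436523438) mean [0.45769638 0.19296016]<stdin>:13: RuntimeWarning: Mean of empty slice.
  ret = um.true_divide(
Traceback (most recent call last):
ValueError: zero-size array to reduction operation minimum which has no identity
```

Both cameras put the axis at about (0.453, 0.194), with the wing at a bearing of 75°. The slot bears 85° and lies 73 mm from the axis, which matches the description. The grip needs tool y at -15°, then 80° clockwise (+rz), which takes joint 6 from about 38° to 118°, inside its range. First I translate.

Emit:
{"fn": "jog_arm", "kwargs": {
  "commands": [
    {"dx": -3.3, "dy": -3.2},
    {"dx": -3.3, "dy": -3.2},
    {"dx": -3.3, "dy": -3.2},
    {"dx": -3.3, "dy": -3.2},
    {"dx": -3.3, "dy": -3.2},
    {"dx": -3.3, "dy": -3.2},
    {"dx": -3.3, "dy": -3.2},
    {"dx": -3.3, "dy": -3.2}
  ]
}}

```text
validation failed for argument at $.co...
```

Emit:
{"fn": "jog_arm", "kwargs": {
  "commands": [
    {"rz": 0.15},
    {"rz": 0.15},
    {"rz": 0.15},
    {"rz": 0.15},
    {"rz": 0.15},
    {"rz": 0.15},
    {"rz": 0.15},
    {"rz": 0.15}
  ]
}}

```text
validation failed for argument at $.co...
```

```bash
cat > h.py <<'E'
from cell import arm
import numpy as np
s=arm.sense();R=np.array(s['tool_rot']);p=np.array(s['position'])
yaw=np.degrees(np.arctan2(R[1,1],R[0,1]))
d=R.T@(np.array([.453,.194,.157])-p)*100
print('t',s['clock'],'p',p.round(4),'yaw_y',yaw.round(2),'q6',s['q'][5],'tilt',R[:,2].round(4),'w',s['gripper_width'],'F',np.round(s['ft_force'],1),'T',np.round(s['ft_torque'],2))
print('shift to grip cm',d.round(2),'rz to -15:',np.radians(yaw+15).round(3))
E
python3 h.py
```

```text
t 0.3 p [0.1543 0.6569 0.235 ] yaw_y 76.78 q6 -2.114097197280468 tilt [-2.e-04 -8.e-04 -1.e+00] w 0.0880708198773248 F [0.4 0.4 0.3] T [ 0.01  0.02 -0.01]
shift to grip cm [-39.66 -38.22   7.83] rz to -15: 1.602
```

Both calls were refused, perhaps because every key is required. I'll try one full row.

Emit:
{"fn": "jog_arm", "kwargs": {
  "commands": [
    {"dx": -3.3, "dy": -3.2, "dz": 0, "rx": 0, "ry": 0, "rz": 0, "claw": 0}
  ]
}}

```text
clock: 0.4
position: [0.1773, 0.6208, 0.2345]
tool_rot: [[-0.974, 0.225, -0.001], [0.225, 0.974, 0.001], [0.001, 0.001, -1.0]]
ft_force: [1.6, 0.2, 1.0]
gripper_width: 0.0883
```

Emit:
{"fn": "jog_arm", "kwargs": {
  "commands": [
    {"dx": -3.3, "dy": -3.2, "dz": 0, "rx": 0, "ry": 0, "rz": 0, "claw": 0},
    {"dx": -3.3, "dy": -3.2, "dz": 0, "rx": 0, "ry": 0, "rz": 0, "claw": 0},
    {"dx": -3.3, "dy": -3.2, "dz": 0, "rx": 0, "ry": 0, "rz": 0, "claw": 0},
    {"dx": -3.3, "dy": -3.2, "dz": 0, "rx": 0, "ry": 0, "rz": 0, "claw": 0},
    {"dx": -3.3, "dy": -3.2, "dz": 0, "rx": 0, "ry": 0, "rz": 0, "claw": 0},
    {"dx": -3.3, "dy": -3.2, "dz": 0, "rx": 0, "ry": 0, "rz": 0, "claw": 0},
    {"dx": -3.3, "dy": -3.2, "dz": 0, "rx": 0, "ry": 0, "rz": 0, "claw": 0},
    {"dx": -3.3, "dy": -3.2, "dz": 0, "rx": 0, "ry": 0, "rz": 0, "claw": 0}
  ]
}}

```text
clock: 1.2
position: [0.3823, 0.3019, 0.234]
tool_rot: [[-0.976, 0.218, 0.002], [0.218, 0.976, 0.002], [-0.001, 0.003, -1.0]]
ft_force: [0.7, 0.1, 0.1]
gripper_width: 0.088
```

Emit:
{"fn": "jog_arm", "kwargs": {
  "commands": [
    {"dx": 0, "dy": 0, "dz": 0, "rx": 0, "ry": 0, "rz": 0.15, "claw": 0},
    {"dx": 0, "dy": 0, "dz": 0, "rx": 0, "ry": 0, "rz": 0.15, "claw": 0},
    {"dx": 0, "dy": 0, "dz": 0, "rx": 0, "ry": 0, "rz": 0.15, "claw": 0},
    {"dx": 0, "dy": 0, "dz": 0, "rx": 0, "ry": 0, "rz": 0.15, "claw": 0},
    {"dx": 0, "dy": 0, "dz": 0, "rx": 0, "ry": 0, "rz": 0.15, "claw": 0},
    {"dx": 0, "dy": 0, "dz": 0, "rx": 0, "ry": 0, "rz": 0.15, "claw": 0},
    {"dx": 0, "dy": 0, "dz": 0, "rx": 0, "ry": 0, "rz": 0.15, "claw": 0},
    {"dx": 0, "dy": 0, "dz": 0, "rx": 0, "ry": 0, "rz": 0.15, "claw": 0}
  ]
}}

```text
clock: 2.0
position: [0.3864, 0.2941, 0.235]
tool_rot: [[-0.144, 0.99, 0.005], [0.99, 0.144, 0.002], [0.001, 0.005, -1.0]]
ft_force: [0.7, 0.2, -0.4]
gripper_width: 0.0883
```

```bash
python3 h.py
```

```text
t 2.0 p [0.3864 0.2941 0.235 ] yaw_y 8.3 q6 26.105226724677145 tilt [ 0.0049  0.0019 -1.    ] w 0.08826056113314285 F [ 0.7  0.2 -0.4] T [-0.04  0.06 -0.01]
shift to grip cm [-10.87   5.11   7.82] rz to -15: 0.407
```

Emit:
{"fn": "jog_arm", "kwargs": {
  "commands": [
    {"dx": 0, "dy": 0, "dz": 0, "rx": 0, "ry": 0, "rz": 0.14, "claw": 0},
    {"dx": 0, "dy": 0, "dz": 0, "rx": 0, "ry": 0, "rz": 0.14, "claw": 0},
    {"dx": 0, "dy": 0, "dz": 0, "rx": 0, "ry": 0, "rz": 0.13, "claw": 0},
    {"dx": 0, "dy": 0, "dz": 0, "rx": 0, "ry": 0, "rz": 0, "claw": 0}
  ]
}}

```text
clock: 2.4
position: [0.3862, 0.2939, 0.2354]
tool_rot: [[0.28, 0.96, 0.006], [0.96, -0.28, 0.002], [0.004, 0.005, -1.0]]
ft_force: [0.6, 0.4, 0.5]
gripper_width: 0.0883
```

```bash
python3 h.py
```

```text
t 2.4 p [0.3862 0.2939 0.2354] yaw_y -16.26 q6 50.65995302435525 tilt [ 0.0055  0.0023 -1.    ] w 0.08829850432788333 F [0.6 0.4 0.5] T [-0.07  0.11 -0.01]
shift to grip cm [-7.76  9.17  7.85] rz to -15: -0.022
```

Emit:
{"fn": "jog_arm", "kwargs": {
  "commands": [
    {"dx": -2.6, "dy": 3.1, "dz": 0, "rx": 0, "ry": 0, "rz": -0.02, "claw": 0},
    {"dx": -2.6, "dy": 3.1, "dz": 0, "rx": 0, "ry": 0, "rz": 0, "claw": 0},
    {"dx": -2.6, "dy": 3.0, "dz": 0, "rx": 0, "ry": 0, "rz": 0, "claw": 0},
    {"dx": 0, "dy": 0, "dz": 0, "rx": 0, "ry": 0, "rz": 0, "claw": 0}
  ]
}}

```text
clock: 2.8
position: [0.4561, 0.1932, 0.2361]
tool_rot: [[0.241, 0.971, 0.007], [0.971, -0.241, 0.003], [0.005, 0.006, -1.0]]
ft_force: [-0.4, -0.3, 0.2]
gripper_width: 0.0882
```

```bash
python3 h.py
```

```text
t 2.8 p [0.4561 0.1932 0.2361] yaw_y -13.93 q6 33.95781088889592 tilt [ 0.0073  0.0035 -1.    ] w 0.08816275010400523 F [-0.4 -0.3  0.2] T [-0.08  0.13  0.02]
shift to grip cm [-0.04 -0.37  7.9 ] rz to -15: 0.019
```

Emit:
{"fn": "jog_arm", "kwargs": {
  "commands": [
    {"dx": 0, "dy": -0.35, "dz": 0, "rx": 0, "ry": 0, "rz": 0.02, "claw": 0},
    {"dx": 0, "dy": 0, "dz": 2, "rx": 0, "ry": 0, "rz": 0, "claw": 0},
    {"dx": 0, "dy": 0, "dz": 2, "rx": 0, "ry": 0, "rz": 0, "claw": 0},
    {"dx": 0, "dy": 0, "dz": 2, "rx": 0, "ry": 0, "rz": 0, "claw": 0},
    {"dx": 0, "dy": 0, "dz": 1.6, "rx": 0, "ry": 0, "rz": 0, "claw": 0},
    {"dx": 0, "dy": 0, "dz": 0, "rx": 0, "ry": 0, "rz": 0, "claw": 0}
  ]
}}

```text
clock: 3.4
position: [0.4505, 0.1983, 0.1591]
tool_rot: [[0.253, 0.967, 0.008], [0.967, -0.253, 0.007], [0.009, 0.007, -1.0]]
ft_force: [-0.1, 0.1, 1.4]
gripper_width: 0.0879
```

```bash
python3 h.py
```

```text
t 3.4 p [0.4505 0.1983 0.1591] yaw_y -14.67 q6 35.305155034515764 tilt [ 0.0085  0.0066 -0.9999] w 0.08785212068326996 F [-0.1  0.1  1.4] T [-0.1   0.06 -0.01]
shift to grip cm [-0.36  0.35  0.21] rz to -15: 0.006
```

Emit:
{"fn": "jog_arm", "kwargs": {
  "commands": [
    {"dx": -0.35, "dy": 0.35, "dz": 0.2, "rx": 0, "ry": 0, "rz": 0, "claw": 0},
    {"dx": 0, "dy": 0, "dz": 0, "rx": 0, "ry": 0, "rz": 0, "claw": 0}
  ]
}}

```text
clock: 3.6
position: [0.4524, 0.1953, 0.1578]
tool_rot: [[0.25, 0.968, 0.009], [0.968, -0.25, 0.007], [0.009, 0.007, -1.0]]
ft_force: [0.7, -0.9, -0.3]
gripper_width: 0.088
```

```bash
python3 h.py
python3 - <<'E'
from cell import cams
import cv2
a=cams.read_camera('scene')['image'];cv2.imwrite('pics/s2.png',cv2.resize(a[120:300,260:460],None,fx=3,fy=3))
E
```

```text
t 3.6 p [0.4524 0.1953 0.1578] yaw_y -14.48 q6 34.677147945882645 tilt [ 0.0086  0.007  -0.9999] w 0.08797612877312412 F [ 0.7 -0.9 -0.3] T [-0.1   0.08 -0.  ]
shift to grip cm [-0.12  0.09  0.08] rz to -15: 0.009
```

View pics/s2.png

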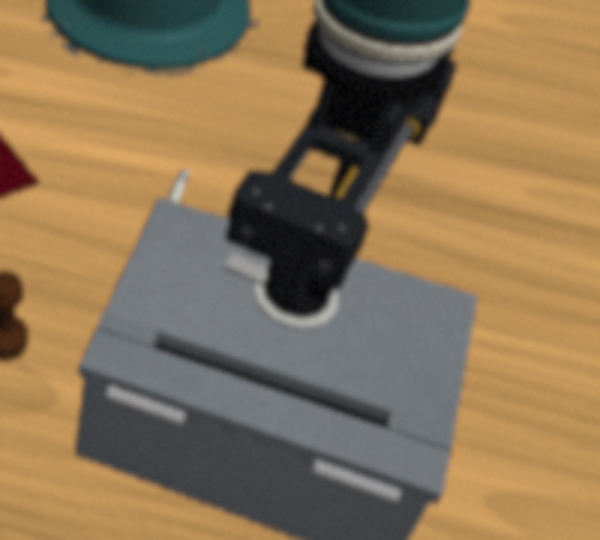

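The picture shows the fingers straddling the slotted box's knob (at about (300,290) in the crop), with the tongue at (248,265). Turned clockwise, the tongue swings to the side away from the slot, as it should. I'll close the gripper.

Emit:
{"fn": "jog_arm", "kwargs": {
  "commands": [
    {"dx": -0.1, "dy": 0.1, "dz": 0, "rx": 0, "ry": 0, "rz": 0, "claw": 255},
    {"dx": 0, "dy": 0, "dz": 0, "rx": 0, "ry": 0, "rz": 0, "claw": 255},
    {"dx": 0, "dy": 0, "dz": 0, "rx": 0, "ry": 0, "rz": 0, "claw": 255},
    {"dx": 0, "dy": 0, "dz": 0, "rx": 0, "ry": 0, "rz": 0, "claw": 255},
    {"dx": 0, "dy": 0, "dz": 0, "rx": 0, "ry": 0, "rz": 0, "claw": 255},
    {"dx": 0, "dy": 0, "dz": 0, "rx": 0, "ry": 0, "rz": 0, "claw": 255},
    {"dx": 0, "dy": 0, "dz": 0, "rx": 0, "ry": 0, "rz": 0, "claw": 255},
    {"dx": 0, "dy": 0, "dz": 0, "rx": 0, "ry": 0, "rz": 0, "claw": 255}
  ],
  "grip_force": 25
}}

```text
clock: 4.45
position: [0.4556, 0.1949, 0.1614]
tool_rot: [[0.251, 0.968, 0.014], [0.968, -0.251, 0.01], [0.013, 0.012, -1.0]]
ft_force: [-0.1, -0.9, 0.0]
gripper_width: 0.0264
```

```bash
python3 h.py
```

```text
t 4.45 p [0.4556 0.1949 0.1614] yaw_y -14.52 q6 34.511736890845384 tilt [ 0.0145  0.0097 -0.9998] w 0.026408419496629122 F [-0.1 -0.9  0. ] T [-0.12  0.09  0.01]
shift to grip cm [-0.16 -0.23  0.44] rz to -15: 0.008
```

Emit:
{"fn": "jog_arm", "kwargs": {
  "commands": [
    {"dx": -0.15, "dy": -0.2, "dz": 0.4, "rx": 0.012, "ry": -0.013, "rz": 0, "claw": 255},
    {"dx": 0, "dy": 0, "dz": 0, "rx": 0, "ry": 0, "rz": 0, "claw": 255},
    {"dx": 0, "dy": 0, "dz": 0, "rx": 0, "ry": 0, "rz": 0, "claw": 255},
    {"dx": 0, "dy": 0, "dz": 0, "rx": 0, "ry": 0, "rz": 0, "claw": 255}
  ]
}}

```text
clock: 4.85
position: [0.4531, 0.1938, 0.1569]
tool_rot: [[0.251, 0.968, -0.002], [0.968, -0.251, -0.001], [-0.002, -0.002, -1.0]]
ft_force: [0.8, -1.2, 2.1]
gripper_width: 0.0136
```

```bash
python3 h.py
```

```text
t 4.85 p [0.4531 0.1938 0.1569] yaw_y -14.53 q6 34.81414256835769 tilt [-0.0022 -0.0013 -1.    ] w 0.013632945920701587 F [ 0.8 -1.2  2.1] T [-0.11  0.14 -0.02]
shift to grip cm [ 0.02 -0.02 -0.01] rz to -15: 0.008
```

Gripped: 13.6 mm opening on the 14 mm wing, centred, with low forces. Now turn clockwise in moderate steps.

Emit:
{"fn": "jog_arm", "kwargs": {
  "commands": [
    {"dx": 0, "dy": 0, "dz": 0, "rx": 0, "ry": 0, "rz": 0.1, "claw": 255},
    {"dx": 0, "dy": 0, "dz": 0, "rx": 0, "ry": 0, "rz": 0.1, "claw": 255},
    {"dx": 0, "dy": 0, "dz": 0, "rx": 0, "ry": 0, "rz": 0.1, "claw": 255},
    {"dx": 0, "dy": 0, "dz": 0, "rx": 0, "ry": 0, "rz": 0.1, "claw": 255}
  ]
}}

```text
clock: 5.25
position: [0.4536, 0.1936, 0.1569]
tool_rot: [[0.618, 0.786, -0.001], [0.786, -0.618, -0.002], [-0.002, 0.0, -1.0]]
ft_force: [0.3, -0.6, -0.2]
gripper_width: 0.0139
```

```bash
python3 h.py
```

```text
t 5.25 p [0.4536 0.1936 0.1569] yaw_y -38.17 q6 58.48487195548356 tilt [-0.001  -0.0019 -1.    ] w 0.013916701474426502 F [ 0.3 -0.6 -0.2] T [-0.06  0.16  0.13]
shift to grip cm [-0.01 -0.08 -0.01] rz to -15: -0.404
```

Emit:
{"fn": "jog_arm", "kwargs": {
  "commands": [
    {"dx": 0, "dy": -0.05, "dz": 0, "rx": 0, "ry": 0, "rz": 0.12, "claw": 255},
    {"dx": 0, "dy": 0, "dz": 0, "rx": 0, "ry": 0, "rz": 0.12, "claw": 255},
    {"dx": 0, "dy": 0, "dz": 0, "rx": 0, "ry": 0, "rz": 0.12, "claw": 255},
    {"dx": 0, "dy": 0, "dz": 0, "rx": 0, "ry": 0, "rz": 0.12, "claw": 255},
    {"dx": 0, "dy": 0, "dz": 0, "rx": 0, "ry": 0, "rz": 0.12, "claw": 255}
  ]
}}

```text
clock: 5.75
position: [0.4539, 0.1933, 0.1569]
tool_rot: [[0.961, 0.277, 0.0], [0.277, -0.961, -0.003], [-0.0, 0.003, -1.0]]
ft_force: [0.2, -0.4, 0.3]
gripper_width: 0.0138
```

```bash
python3 h.py
```

```text
t 5.75 p [0.4539 0.1933 0.1569] yaw_y -73.95 q6 94.32053017663864 tilt [ 3.0e-04 -2.9e-03 -1.0e+00] w 0.013762600238271808 F [ 0.2 -0.4  0.3] T [-0.06  0.27 -0.07]
shift to grip cm [-0.07 -0.09 -0.01] rz to -15: -1.029
```

Turned about 1.03 rad, and the torque sign has flipped, so it is past the crest. I'll turn the remaining 0.36 rad or so.

Emit:
{"fn": "jog_arm", "kwargs": {
  "commands": [
    {"dx": 0, "dy": 0, "dz": 0, "rx": 0, "ry": 0, "rz": 0.12, "claw": 255},
    {"dx": 0, "dy": 0, "dz": 0, "rx": 0, "ry": 0, "rz": 0.12, "claw": 255},
    {"dx": 0, "dy": 0, "dz": 0, "rx": 0, "ry": 0, "rz": 0.1, "claw": 255}
  ]
}}

```text
clock: 6.05
position: [0.4536, 0.193, 0.1569]
tool_rot: [[0.997, -0.075, -0.0], [-0.075, -0.997, -0.003], [-0.0, 0.003, -1.0]]
ft_force: [0.4, -0.5, 2.0]
gripper_width: 0.0136
```

```bash
python3 h.py
```

```text
t 6.05 p [0.4536 0.193  0.1569] yaw_y -94.31 q6 114.67307900404022 tilt [-4.0e-04 -3.3e-03 -1.0e+00] w 0.013553351905351603 F [ 0.4 -0.5  2. ] T [-0.1   0.23  0.03]
shift to grip cm [-0.07 -0.09 -0.02] rz to -15: -1.384
```

Emit:
{"fn": "jog_arm", "kwargs": {
  "commands": [
    {"dx": 0, "dy": 0, "dz": 0, "rx": 0, "ry": 0, "rz": 0, "claw": 0},
    {"dx": 0, "dy": 0, "dz": 0, "rx": 0, "ry": 0, "rz": 0, "claw": 0},
    {"dx": 0, "dy": 0, "dz": 0, "rx": 0, "ry": 0, "rz": 0, "claw": 0},
    {"dx": 0, "dy": 0, "dz": 0, "rx": 0, "ry": 0, "rz": 0, "claw": 0},
    {"dx": 0, "dy": 0, "dz": 0, "rx": 0, "ry": 0, "rz": 0, "claw": 0},
    {"dx": 0, "dy": 0, "dz": 0, "rx": 0, "ry": 0, "rz": 0, "claw": 0},
    {"dx": 0, "dy": 0, "dz": 0, "rx": 0, "ry": 0, "rz": 0, "claw": 0}
  ]
}}

```text
clock: 6.75
position: [0.4536, 0.1932, 0.1569]
tool_rot: [[0.998, -0.069, -0.0], [-0.069, -0.998, -0.003], [-0.0, 0.003, -1.0]]
ft_force: [0.1, 0.6, -0.2]
gripper_width: 0.0676
```

```bash
python3 h.py
```

```text
t 6.75 p [0.4536 0.1932 0.1569] yaw_y -93.94 q6 114.29685022323665 tilt [-3.e-04 -3.e-03 -1.e+00] w 0.06759223502220499 F [ 0.1  0.6 -0.2] T [ 0.    0.13 -0.  ]
shift to grip cm [-0.07 -0.08 -0.01] rz to -15: -1.378
```

Open at 68 mm. I'll retract straight up, then sideways to +y, away from the other box, so the cameras can see the knob.

Emit:
{"fn": "jog_arm", "kwargs": {
  "commands": [
    {"dx": 0, "dy": 0, "dz": -2, "rx": 0, "ry": 0, "rz": 0, "claw": 0},
    {"dx": 0, "dy": 0, "dz": -3, "rx": 0, "ry": 0, "rz": 0, "claw": 0},
    {"dx": 0, "dy": 0, "dz": -4, "rx": 0, "ry": 0, "rz": 0, "claw": 0},
    {"dx": 0, "dy": -4.5, "dz": 0, "rx": 0, "ry": 0, "rz": 0, "claw": 0},
    {"dx": 0, "dy": -4.5, "dz": 0, "rx": 0, "ry": 0, "rz": 0, "claw": 0},
    {"dx": 0, "dy": -4.5, "dz": 0, "rx": 0, "ry": 0, "rz": 0, "claw": 0},
    {"dx": 0, "dy": -4.5, "dz": 0, "rx": 0, "ry": 0, "rz": 0, "claw": 0},
    {"dx": 0, "dy": 0, "dz": 0, "rx": 0, "ry": 0, "rz": 0, "claw": 0}
  ]
}}

```text
clock: 7.55
position: [0.4672, 0.3781, 0.2502]
tool_rot: [[0.997, -0.073, 0.001], [-0.073, -0.997, -0.001], [0.001, 0.001, -1.0]]
ft_force: [0.0, -0.5, -0.3]
gripper_width: 0.0882
```

```bash
python3 h.py
python3 - <<'E'
from cell import cams
import cv2,numpy as np
r=cams.read_camera('top');a=r['image'];z=r['z_map']
v,u=np.mgrid[:384,:512]
P=np.stack([u*z,v*z,z],-1)@np.linalg.inv(r['mtx']).T@r['T'][:3,:3].T+r['T'][:3,3]
for n,c in [('forms',(.453,.194)),('key',(.475,-.192))]:
    k=(np.hypot(P[...,0]-c[0],P[...,1]-c[1])<.035)&(P[...,2]>.155)&(P[...,2]<.18)
    print(n,k.sum(),cv2.minAreaRect(P[k][:,:2].astype(np.float32)*1000))
    k0=np.load('top1.npz')
b=cams.read_camera('scene')['image']
o=np.vstack([cv2.resize(a[160:250,120:390],(540,180)),cv2.resize(b[130:310,100:440],(540,286))])
cv2.imwrite('pics/end.png',o)
E
```

```text
t 7.55 p [0.4672 0.3781 0.2502] yaw_y -94.18 q6 130.85662494822398 tilt [ 1.1e-03 -8.0e-04 -1.0e+00] w 0.08817593282226285 F [ 0.  -0.5 -0.3] T [-0.09  0.14  0.  ]
shift to grip cm [-0.09 18.46  9.34] rz to -15: -1.382
forms 127 ((451.929931640625, 194.81741333007812), (14.242281913757324, 42.719058990478516), 85.53387451171875)
key 119 ((470.6024475097656, -190.78395080566406), (43.35747146606445, 14.817755699157715), 84.37884521484375)
```

View pics/end.png

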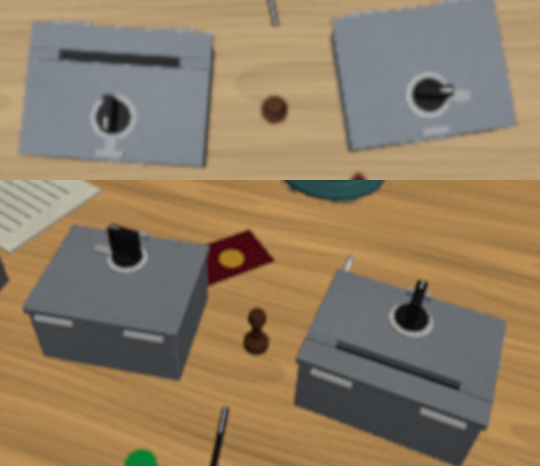

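The forms knob at (112,115) now stands across the slot. Its wing bears -4.5°, 79° clockwise of its starting 75°, and the tongue reaches the bridge at (108,150). The key knob at (430,95) still has its tongue out to the side. The arm is clear of everything.

```bash
python3 -c "
from cell import workorder;print(workorder.finish_job())"
```

```text
the job is handed in; nothing more can be done
None
```

The forms box is locked, and the job was handed in at about 7.7 s of the 32 s. I gripped the wing knob of the slotted box at 25 N, turned it about 1.38 rad clockwise past the detent, let go and moved the arm clear.

- **Forms knob:** after release the wing had turned 79° from its start, by the top camera. The tongue lies at the bridge on the side away from the slot.
- **Key knob:** its wing measures 84° and its tongue still points to the side, away from its bridge. I did not measure its angle before the job, so "unturned" rests on the pictures and on never having gone near it.
- **Arm:** it ended about 18 cm to the side and 9 cm up, touching nothing. Every wrist-force reading I took was under 3 N.
- **Refused moves:** the first two move calls were refused because rows need every field. The arm also drifted a few millimetres during the approach, which I corrected before gripping.

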